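Ready a tin for the vacuum test and hold the guard key in

ROBOT

A 7-joint arm with a two-finger parallel gripper is mounted at the origin on the work surface. World frame = base frame: x ahead of the robot, y to its left, z up, the work surface at z = 0. Lengths are in m, angles in rad, forces in N, time in s.
With the tool pointing down it reaches from about 0.425 to 0.925 m from the base axis. Payload 6.8 kg.
Tool frame: the origin (TCP) lies at the very end of the fingers, on their centre line; the grasp point (between the pads) lies 19 mm behind it; z points along the fingers, y is the line along which they close (so a half turn about z gives the same grasp; the last joint's range is limited). The gripper opens to 85 mm and grips with 20 to 120 N. Pads are 22 mm wide; open, the fingers measure 114 mm over their backs; the gripper's body (76 mm by 85 mm) begins 54 mm behind the grasp point. The pads swing forward as they close: fully open they stand 13 mm farther back than shut.
Start: joints at [-1.361, 0.477, 0.022, 1.555, -0.011, 1.109, -0.083], TCP at [0.211, 0.641, 0.231] pointing down, gripper open.
Joint ranges: [-2.96, 2.96], [-0.34, 2.1], [-1.41, 1.46], [0.24, 2.44], [-1.37, 4.51], [0.17, 1.92], [-2.96, 2.96]. Speed limits (rad/s): [2.39, 2.39, 3.14, 3.14, 3.14, 3.14, 3.14].

INTERFACE

Orientations are given as a rotation vector (axis times angle).
In Python, from bench import get_obs, grab_frame, hand_in gives the robot as it stands.
- The arm moves only by the tool drive_tool, never from a script. Its argument "rows" is a list of rows, each an object with "offset": the shift along the tool's x, y, z as a fraction of full scale, a list of three; "rotation": the turn, a rotation vector about the tool's x, y, z as a fraction of full scale, a list of three; "claw": the opening, from 0 (shut) to 1 (fully open). In form: [{"offset": [tx, ty, tz], "rotation": [wx, wy, wz], "claw": claw}, ...]. A call has 1 to 20 rows; each row is the pose to reach, as a shift and turn from the pose commanded when the call began, along the tool's axes at that moment; what a row does not reach only later rows make up. Full scale, the value 1, is 0.15 m for a shift and 2 rad for a turn. A row lasts 1/12 s, in which the tool goes at most 41.7 mm and 7.16 degrees, less where a joint would pass 70% of its speed; a pose out of reach is approached as far as the arm can. A call with a number of a shift or a turn outside -1 to 1 is refused whole. A call with a gripper value outside its range is refused whole. The fingers move at their own pace and stop on an object; "force" is the grip in N (left out, the last holds). Time passes only in rows, so rows that repeat a pose let the fingers close. It gives the time, the measured TCP pose, the force, the opening and the grip force at its end, in the units of the state.
- get_obs(): the state, without advancing time (a new reading comes with each control period).
- grab_frame(name): name is "scene" or "top" or "wrist"; returns a dict with "frame" (480x640x3 uint8, red, green, blue), "z_map" (480x640 float32, m along the optical axis (not along the pixel's ray), 0 where there is no reading), "vfov" (degrees; the focal length in pixels is half the picture's height over the tangent of half this angle, whatever the lens; pixels are square), "cx", "cy" (the principal point, pixels), "R" (3x3) and "t" (3): a world point X has camera coordinates R X + t. Camera axes: x right, y down, z forward; pixel columns grow to the right and rows downward; lengths in m; the calibration is good to about 2 mm. The wrist camera is an equidistant fisheye: a pixel r from the principal point sees the ray r / f radians off the axis. A picture is of the moment at which its call begins.
- hand_in(): hands the job in; it is judged then, once.
The state is a dict: "clock": time; "joints": joint angles; "qvel": joint speeds; "tau": joint torques, N m; "tcp_pos": TCP position; "orientation": TCP orientation; "contact_force": force on the tool from outside, world axes, zero at the start; "moment": the same for the moment, N m; "grip_width": finger opening in m; "gripper_force": force on a finger pad.
Only numpy, scipy, OpenCV 4.12 (cv2) and the standard library are available. Lean on these libraries where they do the work, as an engineer would, in place of code of your own. Each camera call takes 0.05 s, during which the arm holds its last target. There are 200 camera calls.

TASK

First slide the carriage by its blue handle so that the red dot on the clamped tin's lid sits right under the tester's needle, and leave it there. Then take the red guard key from its stand, pass its blade down through the slot in the yellow top of the guard switch and push it in against the green spring pad until its shoulder is all but down on the yellow plate; finish while still gripping the key and holding it pushed in. Leave the other tins, lids and the spatula where they are.

Things in the scene. Friction and masses are not known exactly. Their poses are not given: they have to be found in the camera images.
- tester: Vacuum tester: grey bed 180 x 370 x 12 mm on the table with two steel rails along its y axis; does not move. Origin under the rails' middle, at table height. x axis points away from the robot side, y along the rails, z up.
- carriage (a joint): Aluminium carriage on the rails with a closed gold tin (84 mm dia, lid at height 87 mm) clamped on it. Value in m, grows towards the tester's +y, travel -0.125 to 0.11; stays where it is left (about 2 N friction). The carriage is built into the tester; the tin cannot be lifted out.
- handle_top (a point): Centre of the top face of the carriage's blue square handle post, 18 x 18 mm, height 32 to 100 mm above the table, sides along the tester's x and y. It stands 100 mm on the tester's -x side of the tin's centre, joined to the carriage by a low bar.
- red_dot (a point): Centre of the red dot (12 mm dia) on the tin's lid; moves with the carriage. 100 mm in the tester's +x and 15 mm in its +y from handle_top.
- needle_tip (a point): Tip of the fixed vertical needle, height 97 mm, 8.5 mm above the lid, held from behind (+x side) by a green arm with a round gauge (top at height 184 mm). The needle stands over the line on which the dot travels; where along the rails varies.
- guard_box: Guard switch: housing 100 x 80 x 100 mm tall with a yellow 12 mm thick top plate, grey sides and one clear side, fixed. Origin under its centre at table height. x axis along the slot's length, z up.
- slot (a point): Centre of the slot's mouth in the top face (height 100 mm) of the guard switch. The slot is 34 x 8 mm, long side along the guard_box x axis; it goes through the 12 mm plate. Same axes as guard_box.
- pad (a joint): Green spring pad inside the guard switch, under the slot, its top 30 mm below the slot's mouth at rest. Value: how far it is pushed down in m (0 at rest, at most 0.022). The spring takes 3.5 N to start and 250 N/m more (about 7 N at 15 mm): more than the key's weight, so a released key does not keep it down.
- key_stand: White block 64 x 50 x 60 mm tall with a loose pocket (36 x 10 mm) in which the key stands; fixed. Origin under its centre at table height, x axis along the pocket's length.
- key: Guard key, 0.08 to 0.16 kg, upright in the key stand, x along the pocket. Origin at the blade tip's middle, z up. Steel blade 32 (x) x 6 (y) x 45 mm long, lowest 5 mm stepped to 29 x 3.5 mm; dark shoulder 44 x 22 mm at z 45 to 51 mm, resting on the stand's top (tip 15 mm above the table); red grip 40 (x) x 14 mm (y), z 51 to 95 mm. Same turned half round.
- key_tip (a point): Middle of the key blade's tip (the key's origin).
- tin_full: Bystander, to be left alone: closed gold tin, 84 mm dia x 55 mm; origin at its underside.
- tin0: Bystander, to be left alone: open empty gold tin, 84 mm dia x 60 mm; origin at its underside.
- tin1: Bystander, to be left alone: open empty gold tin, 84 mm dia x 60 mm; origin at its underside.
- tin2: Bystander, to be left alone: open empty gold tin, 84 mm dia x 60 mm; origin at its underside.
- lids: Bystander, to be left alone: short stack of gold tin lids, 86 mm dia x 14 mm; origin at its underside.
- spatula: Bystander, to be left alone: spatula lying on the table; origin at its underside.
Mind the look-alikes: they are no part of the job. There is more than one size of the key; the one meant has the size given above.

How it is judged:
On the way, in this order (a step that is already met when the one before it is completed fails the run):
1. the red dot sits under the needle tip (horizontal distance between red_dot and needle_tip below 0.006 m and velocity of joint carriage between -0.01 and 0.01 m/s), for 0.3 s.
2. the key's blade has passed through the slot, squarely (z of key_tip in the frame of slot below -0.018 m and horizontal distance between key_tip and slot below 0.006 m and angle between the x axis of key and the x axis of guard_box, either way round below 0.2 rad and angle between key's own z axis and vertical below 0.12 rad), for 0.1 s.
At the end, for the whole second after the job is handed in: The red dot is within 6 mm of under the needle tip; the key is upright (0.12 rad) and square in the slot (within 6 mm), its tip at least 36 mm below the slot's mouth (shoulder at most 9 mm above the plate), the spring pad pushed down more than 8 mm, and the fingers hold the key (over 2 N), at rest (horizontal distance between red_dot and needle_tip below 0.006 m and z of key_tip in the frame of slot below -0.036 m and horizontal distance between key_tip and slot below 0.006 m and angle between the x axis of key and the x axis of guard_box, either way round below 0.2 rad and angle between key's own z axis and vertical below 0.12 rad and value of joint pad above 0.008 m and contact force between the fingers and key above 2 N and linear speed of key below 0.02 m/s); the arm keeps its last pose, push and grip.
It fails at once if a bystander (tins, lids, spatula) is moved by more than 30 mm (distance of any of tin_full, tin0, tin1, tin2, lids, spatula from where it was at the start of the episode above 0.03 m).
It also fails if it takes over 64 s, if anything falls off the work surface, if the arm or the gripper's body presses on something with over 40 N, if the wrist force passes 120 N, or if a joint passes its speed limit or range.

## Working session

There is one attempt and no reset: what is moved stays moved. The work goes in short steps, Python scripts to look and compute and a tool call to move; the robot and the scene stay as the last step left them, time stands still between calls to the robot, and variables do not carry over. Pictures are saved under pics/ and viewed, at most 13 in all, crops included, and the job is handed in when it is done.

Besides the shell and the picture viewer there is one more tool, called after ">>>" by a JSON object that holds its "method" and its "body". drive_tool: Moves the arm, as the interface text tells. Its arguments: {"type":"object","properties":{"rows":{"type":"array","items":{"type":"object","properties":{"offset":{"type":"array","items":{"type":"number"}},"rotation":{"type":"array","items":{"type":"number"}},"claw":{"type":"number"}}}},"force":{"type":"number"}},"required":["rows"]}

```bash
mkdir -p pics
python3 - <<'E'
from bench import *
import cv2,numpy as np
print(get_obs())
for n in("scene","top"):
    f=grab_frame(n); np.savez(f"pics/{n}0.npz",**f); cv2.imwrite(f"pics/{n}0.png",f["frame"][:,:,::-1]); print(n,f["vfov"],f["cx"],f["cy"],f["R"],f["t"])
E
```

```text
{'clock': 0.0, 'joints': array([-1.36107873,  0.47777135,  0.02234423,  1.55647468, -0.01150585,
        1.10927371, -0.08309055]), 'qvel': array([ 2.75502368e-04,  9.95398377e-05,  1.15283712e-03,  5.55437546e-04,
       -1.97793322e-05, -1.24917989e-03,  2.61400466e-03]), 'tau': array([-4.47925877e-04, -5.96452868e+01,  1.60805661e+00, -2.81191188e+01,
        1.25264993e-02,  9.30552604e-03,  1.46150126e-05]), 'tcp_pos': array([0.21076318, 0.64062525, 0.23033526]), 'orientation': array([-4.97065889e-01, -3.10186130e+00,  2.81495252e-03]), 'contact_force': array([ 0.01692696, -0.42683189,  0.24930717]), 'moment': array([0.02827867, 0.03229337, 0.0319825 ]), 'gripper_force': 0.0, 'grip_width': 0.08573036328223743}
scene 51.390625535000886 324.3094307443298 234.69547924901423 [[-0.73823934  0.67412701  0.0235681 ]
 [ 0.37539617  0.439625   -0.81597033]
 [-0.56042876 -0.59353402 -0.57761316]] [ 0.48820307 -0.12039277  1.54094367]
top 46.136299391153194 322.2277938563307 248.11886661462722 [[ 0.02168378 -0.99942713  0.02598524]
 [-0.99617361 -0.02379963 -0.08409351]
 [ 0.08466377 -0.02406235 -0.99611899]] [-0.09193819  0.6031215   1.09831708]
```

View pics/scene0.png

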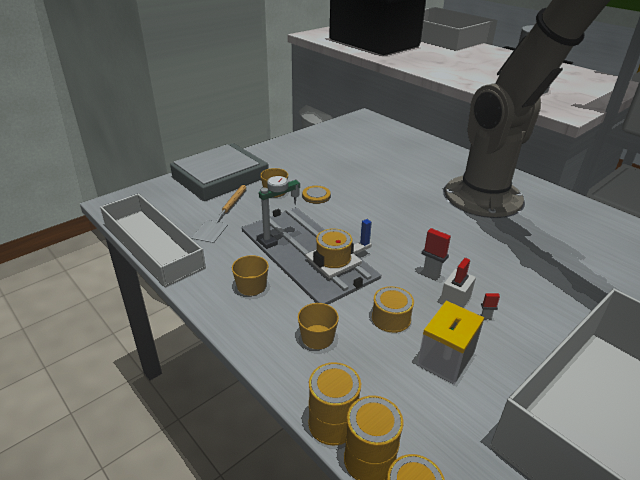

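View pics/top0.png

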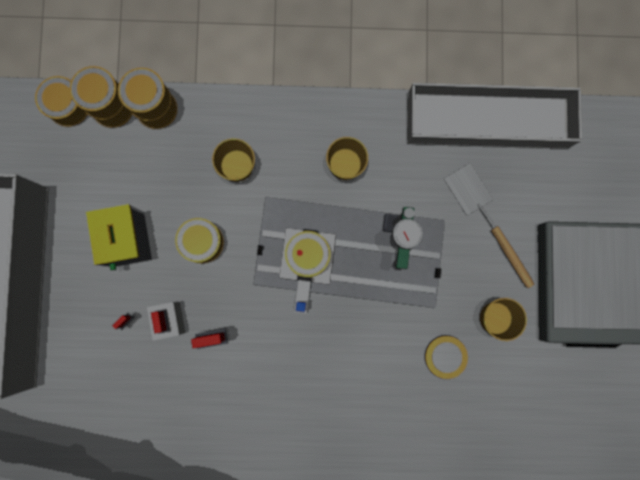

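The top view shows the blue handle at (300,306), the dot at (300,253), and the needle arm's green end near (402,258). The slot is at (112,234), and the red key in its white stand is at (158,322), with look-alikes at (121,321) and (208,340). Next I'll measure these with depth.

```bash
cat > h.py <<'E'
import numpy as np,cv2
def load(n): return dict(np.load(f"pics/{n}.npz"))
def cloud(f):
    H,W=f["z_map"].shape; fl=H/2/np.tan(np.radians(float(f["vfov"]))/2)
    v,u=np.mgrid[:H,:W]; z=f["z_map"]
    c=np.stack([(u-f["cx"])/fl*z,(v-f["cy"])/fl*z,z],-1)
    return (c-f["t"])@f["R"]
def proj(f,X):
    fl=240/np.tan(np.radians(float(f["vfov"]))/2); c=f["R"]@np.array(X)+f["t"]
    return fl*c[0]/c[2]+f["cx"],fl*c[1]/c[2]+f["cy"]
def masks(f):
    h=cv2.cvtColor(f["frame"],cv2.COLOR_RGB2HSV).astype(int); H,S,V=h[...,0],h[...,1],h[...,2]
    return dict(red=((H<6)|(H>174))&(S>150)&(V>60),blue=(H>100)&(H<128)&(S>120)&(V>40),
      green=(H>55)&(H<95)&(S>90)&(V>30),yellow=(H>24)&(H<32)&(S>180)&(V>90))
E
cat > m.py <<'E'
from h import *
for n in("scene0","top0"):
    f=load(n);P=cloud(f)
    for k,m in masks(f).items():
        N,L,st,c=cv2.connectedComponentsWithStats(m.astype(np.uint8))
        for i in range(1,N):
            if st[i,4]<12: continue
            p=P[(L==i)&(f["z_map"]>0)]
            if len(p)<8 or not(.2<np.median(p[:,0])<1.1 and abs(np.median(p[:,1]))<.7): continue
            t=np.percentile(p[:,2],95); q=p[p[:,2]>t-.006]
            r=cv2.minAreaRect((q[:,:2]*1000).astype(np.float32))
            print(n,k,c[i].round(0),st[i,4],"zmax",t.round(4),"topmean",q.mean(0).round(4),"rect mm",np.round(r[0],1),np.round(r[1],1),round(r[2],1))
E
python3 m.py
```

```text
scene0 red [438. 241.] 230 zmax 0.1256 topmean [0.4287 0.1325 0.1237] rect mm [427.3 131.6] [21.  50.2] 18.8
scene0 red [462. 270.] 192 zmax 0.1112 topmean [0.461  0.2263 0.1096] rect mm [460.5 225.7] [38.6 13. ] 12.6
scene0 red [491. 300.] 163 zmax 0.0694 topmean [0.4568 0.305  0.0676] rect mm [456.2 305.3] [10.6 28.4] 50.3
scene0 blue [365. 232.] 203 zmax 0.1006 topmean [ 0.4923 -0.0355  0.0989] rect mm [491.  -37.1] [18.2 20.4] 3.2
scene0 green [293. 183.] 43 zmax 0.164 topmean [ 0.5774 -0.2142  0.1626] rect mm [ 582.2 -215. ] [40.1 20.2] 3.7
scene0 green [261. 193.] 13 zmax 0.1632 topmean [ 0.6683 -0.2228  0.1618] rect mm [ 668.1 -224.8] [19.4  7.4] 89.8
scene0 yellow [453. 324.] 1405 zmax 0.1019 topmean [0.6205 0.3158 0.0999] rect mm [617.7 315.2] [101.   79.5] 12.1
top0 red [299. 252.] 12 zmax 0.0897 topmean [ 0.591  -0.0337  0.0885] rect mm [590.5 -34.1] [5.8 5.7] 1.5
top0 red [156. 322.] 140 zmax 0.1143 topmean [0.4566 0.2213 0.1114] rect mm [456.7 221.5] [35.9 13. ] 13.4
top0 red [120. 321.] 71 zmax 0.0743 topmean [0.454  0.3007 0.0712] rect mm [453.5 300.9] [ 9.2 25.5] 47.7
top0 red [206. 340.] 278 zmax 0.1289 topmean [0.4262 0.1277 0.1259] rect mm [426.  127.9] [16.5 50.4] 11.3
top0 blue [300. 306.] 68 zmax 0.1033 topmean [ 0.4899 -0.0381  0.1008] rect mm [490.5 -37.7] [14.7 14.8] 0.6
top0 green [402. 258.] 189 zmax 0.1672 topmean [ 0.5791 -0.2159  0.164 ] rect mm [ 579.5 -215.9] [17.3 33.9] 83.9
top0 green [112. 266.] 36 zmax 0.0749 topmean [0.5608 0.3206 0.0719] rect mm [559.9 321.8] [ 4.7 10.9] 59.1
top0 yellow [109. 226.] 16 zmax 0.1043 topmean [0.6294 0.3195 0.1015] rect mm [630.  319.6] [ 9.2 18.6] 56.4
top0 yellow [108. 236.] 14 zmax 0.1058 topmean [0.6121 0.3196 0.1023] rect mm [612.  318.9] [11.5  3.7] 13.8
```

Run:
```python
from h import *
a=load("top0")["frame"][180:360,80:460]; b=load("scene0")["frame"][160:390,230:510]
a=cv2.resize(a,(800,379),interpolation=2); cv2.imwrite("pics/c1.png",a[:,:,::-1])
b=cv2.resize(b,(728,598),interpolation=2); cv2.imwrite("pics/c2.png",b[:,:,::-1])
```

```text
(no output)
```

View pics/c2.png

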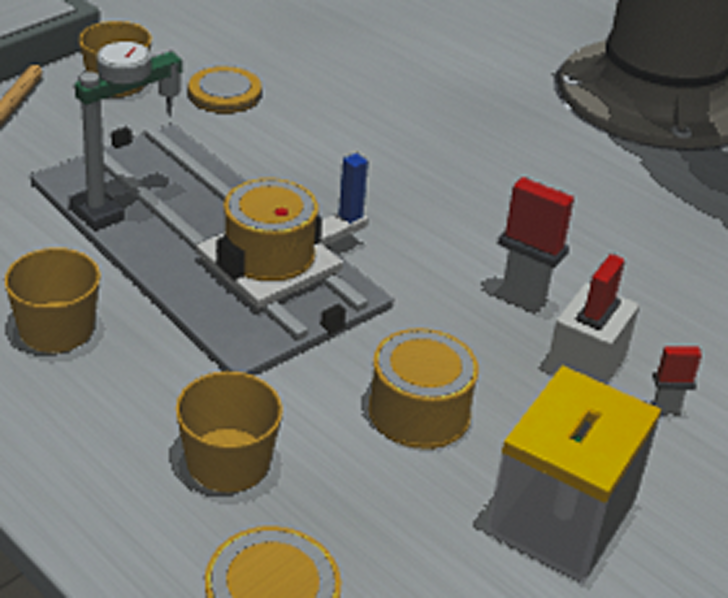

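```bash
cat >> h.py <<'E'
from scipy.spatial.transform import Rotation as Ro
def plan(pos,yaw,o=None,frm=None):
    """tool-down pose with tool y axis at world angle yaw (mod pi); prints offset/rotation from current pose"""
    if o is None:
        from bench import get_obs; o=get_obs()
    A=Ro.from_rotvec(o["orientation"]); p=np.array(o["tcp_pos"])
    best=None
    for k in(0,1):
        y=np.array([np.cos(yaw+k*np.pi),np.sin(yaw+k*np.pi),0]);z=np.array([0,0,-1.])
        B=Ro.from_matrix(np.stack([np.cross(y,z),y,z],1)); r=(A.inv()*B).as_rotvec()
        if best is None or np.linalg.norm(r)<np.linalg.norm(best): best=r
    print("offset",(A.inv().apply(np.array(pos)-p)/.15).round(4),"rot",(best/2).round(4),"| tcp",p.round(4),"toolaxes y",A.as_matrix()[:,1].round(3),"z",A.as_matrix()[:,2].round(3))
def ray(f,u,v,zp):
    fl=240/np.tan(np.radians(float(f["vfov"]))/2)
    d=f["R"].T@np.array([(u-f["cx"])/fl,(v-f["cy"])/fl,1]); c=-f["R"].T@f["t"]
    return c+d*(zp-c[2])/d[2]
E
python3 - <<'E'
from h import *
s=load("scene0");t=load("top0")
print("needle",ray(s,295.4,204.2,.097))
print("dot scene",ray(s,230+281/2.6,160+212/2.6,.088),"top",ray(t,299.3,252.3,.088))
print("slot top",ray(t,112,234,.1),"scene",ray(s,230+586/2.6,160+426/2.6,.1))
# yellow plate edges from scene, rails
P=cloud(s);m=masks(s)["yellow"]&(abs(P[...,2]-.1)<.004)
r=cv2.minAreaRect((P[m][:,:2]*1000).astype(np.float32));print("plate",r, cv2.boxPoints(r))
plan([.49,-.037,.2],np.radians(83.5))
E
```

```text
needle [ 0.57101493 -0.21331085  0.097     ]
dot scene [ 0.59158433 -0.03123405  0.088     ] top [ 0.59090798 -0.03367033  0.088     ]
slot top [0.61574825 0.31339164 0.1       ] scene [0.61725668 0.31800913 0.1       ]
plate ((617.7332153320312, 315.17626953125), (100.95270538330078, 79.46756744384766), 12.10086727142334) [[560.0489  343.44562]
 [576.70795 265.74384]
 [675.41754 286.90692]
 [658.7585  364.6087 ]]
offset [-3.1801 -3.7098  0.2092] rot [-0.0008 -0.     -0.1022] | tcp [0.2108 0.6407 0.2304] toolaxes y [ 0.312  0.95  -0.002] z [-0.    -0.002 -1.   ]
```

View pics/c1.png

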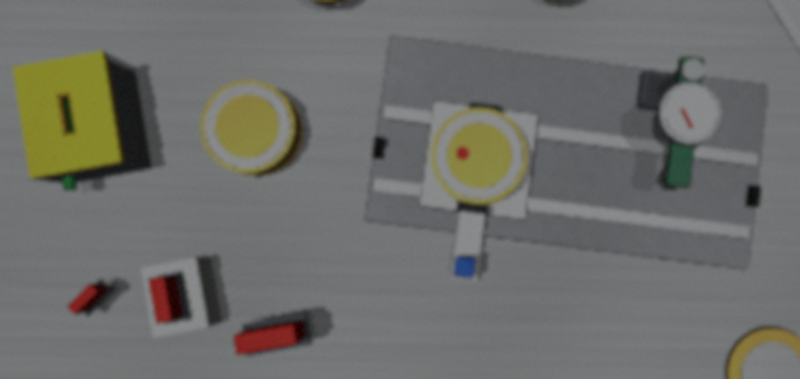

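>>> {"method": "drive_tool", "body": {"rows": [{"offset": [-0.3,-0.17,0],"rotation": [0,0,0],"claw": 1},{"offset": [-0.6,-0.34,0],"rotation": [0,0,0],"claw": 1},{"offset": [-0.9,-0.5,0],"rotation": [0,0,0],"claw": 1},{"offset": [-0.9,-0.5,0],"rotation": [0,0,0],"claw": 1},{"offset": [-0.9,-0.5,0],"rotation": [0,0,0],"claw": 1}]}}

```text
clock: 0.52
tcp_pos: [0.3228, 0.5211, 0.2311]
orientation: [0.513, 3.096, -0.005]
contact_force: [0.3, -1.0, -0.3]
grip_width: 0.0855
gripper_force: 0.0
```

>>> {"method": "drive_tool", "body": {"rows": [{"offset": [-0.2,-0.17,0],"rotation": [0,0,0],"claw": 1},{"offset": [-0.4,-0.35,0],"rotation": [0,0,0],"claw": 1},{"offset": [-0.6,-0.52,0],"rotation": [0,0,0],"claw": 1},{"offset": [-0.8,-0.7,0],"rotation": [0,0,0],"claw": 1},{"offset": [-0.8,-0.7,0],"rotation": [0,0,0],"claw": 1}]}}

```text
clock: 0.93
tcp_pos: [0.4021, 0.382, 0.2312]
orientation: [0.514, 3.097, -0.006]
contact_force: [1.1, -0.4, 0.2]
grip_width: 0.0852
gripper_force: 0.0
```

>>> {"method": "drive_tool", "body": {"rows": [{"offset": [-0.15,-0.2,0],"rotation": [0,0,0],"claw": 1},{"offset": [-0.3,-0.4,0],"rotation": [0,0,0],"claw": 1},{"offset": [-0.45,-0.6,0],"rotation": [0,0,0],"claw": 1},{"offset": [-0.6,-0.8,0],"rotation": [0,0,0],"claw": 1},{"offset": [-0.6,-0.8,0],"rotation": [0,0,0],"claw": 1}]}}

```text
clock: 1.35
tcp_pos: [0.4473, 0.2405, 0.2312]
orientation: [0.513, 3.098, -0.005]
contact_force: [-0.2, -0.3, 0.5]
grip_width: 0.0857
gripper_force: 0.0
```

>>> {"method": "drive_tool", "body": {"rows": [{"offset": [-0.12,-0.21,0],"rotation": [0,0,0],"claw": 1},{"offset": [-0.24,-0.42,0],"rotation": [0,0,0],"claw": 1},{"offset": [-0.36,-0.63,0],"rotation": [0,0,0],"claw": 1},{"offset": [-0.48,-0.85,0],"rotation": [0,0,0],"claw": 1},{"offset": [-0.48,-0.85,0],"rotation": [0,0,0],"claw": 1}]}}

```text
clock: 1.77
tcp_pos: [0.4743, 0.0974, 0.2313]
orientation: [0.512, 3.099, -0.004]
contact_force: [0.5, 0.2, 0.6]
grip_width: 0.0854
gripper_force: 0.0
```

>>> {"method": "drive_tool", "body": {"rows": [{"offset": [-0.1,-0.21,0],"rotation": [0,0,-0.04],"claw": 1},{"offset": [-0.2,-0.42,0],"rotation": [0,0,-0.08],"claw": 1},{"offset": [-0.3,-0.63,0],"rotation": [0,0,-0.1],"claw": 1},{"offset": [-0.4,-0.86,0.1],"rotation": [0,0,-0.1],"claw": 1},{"offset": [-0.4,-0.86,0.2],"rotation": [0,0,-0.1],"claw": 1},{"offset": [-0.4,-0.86,0.2],"rotation": [0,0,-0.1],"claw": 1},{"offset": [-0.4,-0.86,0.2],"rotation": [0,0,-0.1],"claw": 1}]}}

```text
clock: 2.35
tcp_pos: [0.4896, -0.0357, 0.2008]
orientation: [-0.185, -3.134, 0.0]
contact_force: [-0.1, 0.2, 0.5]
grip_width: 0.086
gripper_force: 0.0
```

Run:
```python
from h import *
from bench import *
f=grab_frame("wrist"); np.savez("pics/w1.npz",**f); cv2.imwrite("pics/w1.png",f["frame"][:,:,::-1])
print(get_obs()["clock"],get_obs()["joints"].round(2)); print("cam",-f["R"].T@f["t"],f["R"][2],f["vfov"],f["cx"],f["cy"])
plan([.491,-.037,.07],np.radians(83.5))
```

```text
2.4 [-0.36  0.21  0.35  2.04 -0.09  0.91  1.5 ]
cam [ 0.42397807 -0.02814934  0.34313551] [ 0.25809676 -0.03030278 -0.96564373] 65.70646984690485 320.65911769189995 240.27277477174331
offset [-0.007  -0.0125  0.8762] rot [ 0.0001 -0.0003 -0.0014] | tcp [ 0.4903 -0.0351  0.2014] toolaxes y [0.116 0.993 0.   ] z [-0.001  0.    -1.   ]
```

View pics/w1.png

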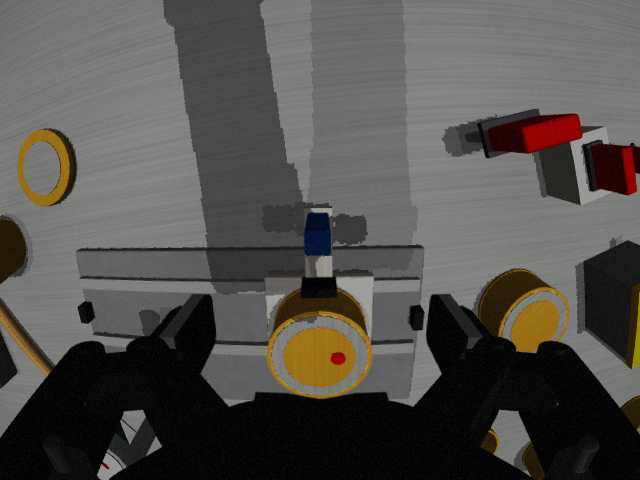

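Handle top at about (317,225), centred between the fingers; dot at (338,358). I'll descend, then grip the handle.

>>> {"method": "drive_tool", "body": {"rows": [{"offset": [0,-0.01,0.25],"rotation": [0,0,0],"claw": 1},{"offset": [0,-0.01,0.5],"rotation": [0,0,0],"claw": 1},{"offset": [0,-0.01,0.7],"rotation": [0,0,0],"claw": 1},{"offset": [0,-0.01,0.85],"rotation": [0,0,0],"claw": 1},{"offset": [0,-0.01,0.88],"rotation": [0,0,0],"claw": 1},{"offset": [0,-0.01,0.88],"rotation": [0,0,0],"claw": 0.5},{"offset": [0,-0.01,0.88],"rotation": [0,0,0],"claw": 0.3},{"offset": [0,-0.01,0.88],"rotation": [0,0,0],"claw": 0.1},{"offset": [0,-0.01,0.88],"rotation": [0,0,0],"claw": 0},{"offset": [0,-0.01,0.88],"rotation": [0,0,0],"claw": 0},{"offset": [0,-0.01,0.88],"rotation": [0,0,0],"claw": 0},{"offset": [0,-0.01,0.88],"rotation": [0,0,0],"claw": 0},{"offset": [0,-0.01,0.88],"rotation": [0,0,0],"claw": 0},{"offset": [0,-0.01,0.88],"rotation": [0,0,0],"claw": 0}], "force": 30}}

```text
clock: 3.57
tcp_pos: [0.4907, -0.0379, 0.0704]
orientation: [0.184, 3.135, 0.001]
contact_force: [-2.1, -0.1, 7.1]
grip_width: 0.0177
gripper_force: 30.7
```

Run:
```python
from h import *
from bench import *
o=get_obs();print(o["clock"],o["tcp_pos"],o["contact_force"])
d=np.array([.113,.9936,0])
f=grab_frame("scene");np.savez("pics/s1.npz",**f)
N,L,st,c=cv2.connectedComponentsWithStats(masks(f)["red"].astype(np.uint8));print([(c[i].round(1),st[i,4]) for i in range(1,N)])
plan(o["tcp_pos"]-.1*d,np.radians(83.5))
```

```text
3.5667 [ 0.49070459 -0.03791546  0.07043283] [-2.10305924 -0.06569739  7.14262848]
[(array([279. , 180.5]), np.int32(2)), (array([436.7, 242.6]), np.int32(511)), (array([337.7, 241.2]), np.int32(11)), (array([461.7, 270. ]), np.int32(199)), (array([491.1, 300. ]), np.int32(160))]
offset [-2.700e-03 -6.667e-01 -4.000e-04] rot [ 0.0003  0.0008 -0.0019] | tcp [ 0.4907 -0.0379  0.0704] toolaxes y [0.117 0.993 0.001] z [ 0.002  0.    -1.   ]
```

>>> {"method": "drive_tool", "body": {"rows": [{"offset": [0,-0.03,0],"rotation": [0,0,0],"claw": 0},{"offset": [0,-0.1,0],"rotation": [0,0,0],"claw": 0},{"offset": [0,-0.2,0],"rotation": [0,0,0],"claw": 0},{"offset": [0,-0.3,0],"rotation": [0,0,0],"claw": 0},{"offset": [0,-0.4,0],"rotation": [0,0,0],"claw": 0},{"offset": [0,-0.5,0],"rotation": [0,0,0],"claw": 0},{"offset": [0,-0.6,0],"rotation": [0,0,0],"claw": 0},{"offset": [0,-0.7,0],"rotation": [0,0,0],"claw": 0},{"offset": [0,-0.8,0],"rotation": [0,0,0],"claw": 0},{"offset": [0,-0.9,0],"rotation": [0,0,0],"claw": 0},{"offset": [0,-0.97,0],"rotation": [0,0,0],"claw": 0},{"offset": [0,-1,0],"rotation": [0,0,0],"claw": 0},{"offset": [0,-1,0],"rotation": [0,0,0],"claw": 0},{"offset": [0,-1,0],"rotation": [0,0,0],"claw": 0}]}}

```text
clock: 4.78
tcp_pos: [0.4748, -0.1883, 0.0705]
orientation: [0.185, 3.131, -0.003]
contact_force: [4.7, -2.0, -0.1]
grip_width: 0.0173
gripper_force: 30.3
```

Run:
```python
from h import *
from bench import *
f=grab_frame("scene");np.savez("pics/s2.npz",**f)
N,L,st,c=cv2.connectedComponentsWithStats(masks(f)["red"].astype(np.uint8));print([(c[i].round(1),st[i,4]) for i in range(1,N)])
a=cv2.resize(f["frame"][160:260,240:373],(798,600),interpolation=2);cv2.imwrite("pics/c3.png",a[:,:,::-1])
o=get_obs();print(o["tcp_pos"],o["contact_force"])
d=np.array([.113,.9936,0]); print("needle",ray(f,295.4,204.2,.097),proj(f,[.571,-.213,.097]),proj(f,[.571,-.213,.0885]))
```

```text
[(array([279. , 180.5]), np.int32(2)), (array([301.5, 212.5]), np.int32(8)), (array([436.9, 242.4]), np.int32(443)), (array([461.6, 270.1]), np.int32(193)), (array([491.1, 300. ]), np.int32(160))]
[ 0.47478223 -0.18822115  0.07046709] [ 4.68380829 -2.56827447 -0.74359421]
needle [ 0.57101493 -0.21331085  0.097     ] (np.float64(295.481253384732), np.float64(204.24646088168282)) (np.float64(295.5133588676519), np.float64(207.03063120284756))
```

View pics/c3.png

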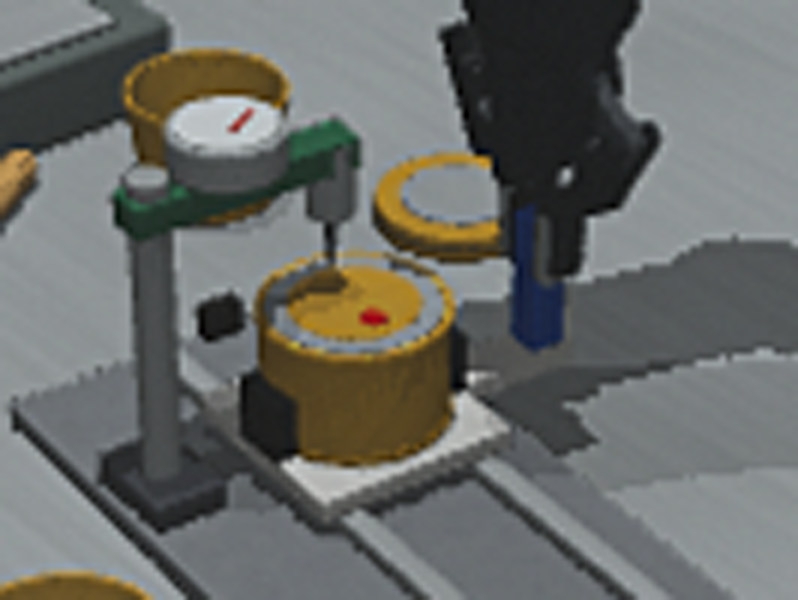

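Needle tip at scene pixel (295.2,204) and dot at (301.5,212.5), so about 31 mm remain along the rails.

>>> {"method": "drive_tool", "body": {"rows": [{"offset": [0,-0.04,0],"rotation": [0,0,0],"claw": 0},{"offset": [0,-0.1,0],"rotation": [0,0,0],"claw": 0},{"offset": [0,-0.15,0],"rotation": [0,0,0],"claw": 0},{"offset": [0,-0.19,0],"rotation": [0,0,0],"claw": 0},{"offset": [0,-0.21,0],"rotation": [0,0,0],"claw": 0},{"offset": [0,-0.21,0],"rotation": [0,0,0],"claw": 0},{"offset": [0,-0.21,0],"rotation": [0,0,0],"claw": 0},{"offset": [0,-0.21,0],"rotation": [0,0,0],"claw": 0}]}}

```text
clock: 5.5
tcp_pos: [0.4715, -0.2194, 0.0705]
orientation: [0.183, 3.131, -0.003]
contact_force: [6.5, -1.9, -1.6]
grip_width: 0.0177
gripper_force: 30.1
```

Run:
```python
from h import *
from bench import *
f=grab_frame("scene");w=grab_frame("wrist");t=grab_frame("top")
np.savez("pics/t3.npz",**t)
a=cv2.resize(f["frame"][185:225,270:325],(770,560),interpolation=2)
N,L,st,c=cv2.connectedComponentsWithStats(masks(f)["red"].astype(np.uint8));print([(c[i].round(1),st[i,4]) for i in range(1,N)])
cv2.imwrite("pics/c4.png",a[:,:,::-1]);cv2.imwrite("pics/w3.png",w["frame"][:,:,::-1])
o=get_obs();print(o["tcp_pos"],o["contact_force"])
```

```text
[(array([279.3, 180. ]), np.int32(3)), (array([294.9, 207. ]), np.int32(7)), (array([437. , 242.3]), np.int32(443)), (array([461.6, 270.1]), np.int32(192)), (array([491. , 299.9]), np.int32(163))]
[ 0.4714918  -0.21944253  0.07046065] [ 6.02621051 -2.16775753 -0.93487365]
```

View pics/c4.png

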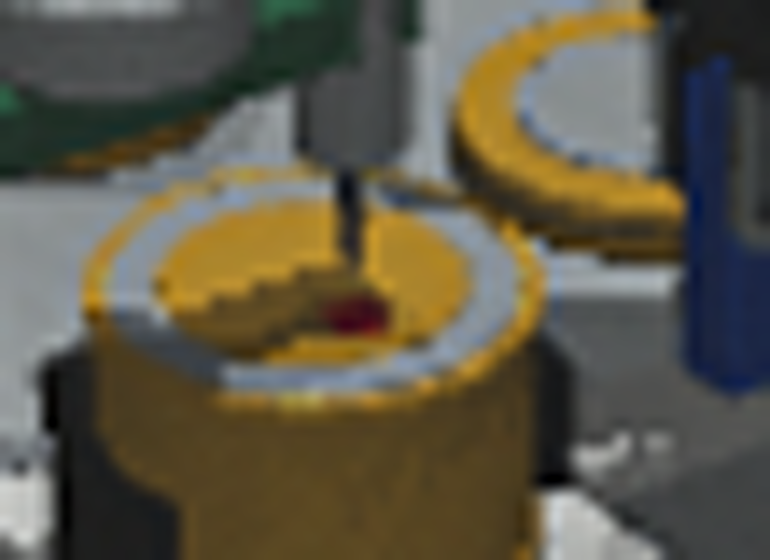

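Needle tip at about u 294.5 and dot at about 294.9, with v within about 0.6 px of the expected drop. That leaves 1–2 mm. I'll nudge 1.5 mm, let it settle, release and lift.

>>> {"method": "drive_tool", "body": {"rows": [{"offset": [0,-0.005,0],"rotation": [0,0,0],"claw": 0},{"offset": [0,-0.01,0],"rotation": [0,0,0],"claw": 0},{"offset": [0,-0.01,0],"rotation": [0,0,0],"claw": 0},{"offset": [0,-0.01,0],"rotation": [0,0,0],"claw": 0},{"offset": [0,-0.01,0],"rotation": [0,0,0],"claw": 0},{"offset": [0,-0.01,0],"rotation": [0,0,0],"claw": 0},{"offset": [0,-0.01,0],"rotation": [0,0,0],"claw": 0.4},{"offset": [0,-0.01,0],"rotation": [0,0,0],"claw": 0.7},{"offset": [0,-0.01,0],"rotation": [0,0,0],"claw": 1},{"offset": [0,-0.01,0],"rotation": [0,0,0],"claw": 1},{"offset": [0,-0.01,0],"rotation": [0,0,0],"claw": 1},{"offset": [0,-0.01,0],"rotation": [0,0,0],"claw": 1},{"offset": [0,-0.01,-0.15],"rotation": [0,0,0],"claw": 1},{"offset": [0,-0.01,-0.35],"rotation": [0,0,0],"claw": 1},{"offset": [0,-0.01,-0.6],"rotation": [0,0,0],"claw": 1},{"offset": [0,-0.01,-0.85],"rotation": [0,0,0],"claw": 1},{"offset": [0,-0.01,-1],"rotation": [0,0,0],"claw": 1},{"offset": [0,-0.01,-1],"rotation": [0,0,0],"claw": 1}]}}

```text
clock: 7.15
tcp_pos: [0.4711, -0.2211, 0.2244]
orientation: [0.185, 3.127, -0.002]
contact_force: [1.2, -0.7, 0.4]
grip_width: 0.0854
gripper_force: 0.0
```

Run:
```python
from h import *
from bench import *
for n in("scene","top"):
    f=grab_frame(n);np.savez(f"pics/{n}4.npz",**f)
    for k in("red","blue"):
        N,L,st,c=cv2.connectedComponentsWithStats(masks(f)[k].astype(np.uint8));print(n,k,[(c[i].round(1),st[i,4]) for i in range(1,N)])
P=cloud(f);m=masks(f)["blue"]&(P[...,2]>.095);print("handle top",P[m].mean(0))
plan([.4585,.2235,.22],np.radians(103))
```

```text
scene red [(array([279. , 180.5]), np.int32(2)), (array([294.2, 207.4]), np.int32(5)), (array([437.4, 242. ]), np.int32(366)), (array([429., 248.]), np.int32(1)), (array([461.6, 270. ]), np.int32(187)), (array([491. , 299.9]), np.int32(162))]
scene blue [(array([322.5, 200.5]), np.int32(177)), (array([481., 315.]), np.int32(1))]
top red [(array([156.5, 321.7]), np.int32(144)), (array([119.9, 321.5]), np.int32(79)), (array([206.5, 340.1]), np.int32(280))]
top blue []
handle top [nan nan nan]
offset [ 4.1520e-01  2.9264e+00 -7.0000e-04] rot [-1.000e-04  1.000e-03 -1.723e-01] | tcp [ 0.4688 -0.2197  0.22  ] toolaxes y [0.117 0.993 0.   ] z [ 0.002 -0.    -1.   ]<stdin>:7: RuntimeWarning: Mean of empty slice.
  ret = um.true_divide(
```

>>> {"method": "drive_tool", "body": {"rows": [{"offset": [0.03,0.2,0],"rotation": [0,0,0],"claw": 1},{"offset": [0.06,0.4,0],"rotation": [0,0,0],"claw": 1},{"offset": [0.09,0.6,0],"rotation": [0,0,0],"claw": 1},{"offset": [0.12,0.8,0],"rotation": [0,0,0],"claw": 1},{"offset": [0.14,1,0],"rotation": [0,0,0],"claw": 1}]}}

```text
clock: 7.67
tcp_pos: [0.4635, -0.0669, 0.2175]
orientation: [-0.185, -3.133, 0.001]
contact_force: [0.6, 1.1, -0.9]
grip_width: 0.0852
gripper_force: 0.0
```

>>> {"method": "drive_tool", "body": {"rows": [{"offset": [0.03,0.2,0],"rotation": [0,0,0],"claw": 1},{"offset": [0.06,0.4,0],"rotation": [0,0,0],"claw": 1},{"offset": [0.09,0.6,0],"rotation": [0,0,0],"claw": 1},{"offset": [0.12,0.8,0],"rotation": [0,0,0],"claw": 1},{"offset": [0.14,1,0],"rotation": [0,0,0],"claw": 1}]}}

```text
clock: 8.08
tcp_pos: [0.4603, 0.0843, 0.2175]
orientation: [-0.185, -3.133, 0.002]
contact_force: [0.6, 0.8, -0.5]
grip_width: 0.0852
gripper_force: 0.0
```

>>> {"method": "drive_tool", "body": {"rows": [{"offset": [0.03,0.2,0],"rotation": [0,0,-0.04],"claw": 1},{"offset": [0.06,0.4,0],"rotation": [0,0,-0.08],"claw": 1},{"offset": [0.09,0.6,0],"rotation": [0,0,-0.12],"claw": 1},{"offset": [0.12,0.8,0],"rotation": [0,0,-0.16],"claw": 1},{"offset": [0.13,0.92,0],"rotation": [0,0,-0.17],"claw": 0.7},{"offset": [0.13,0.92,0],"rotation": [0,0,-0.17],"claw": 0.7},{"offset": [0.13,0.92,0],"rotation": [0,0,-0.17],"claw": 0.7},{"offset": [0.13,0.92,0],"rotation": [0,0,-0.17],"claw": 0.7}]}}

```text
clock: 8.75
tcp_pos: [0.4587, 0.2208, 0.2183]
orientation: [0.344, -3.121, 0.002]
contact_force: [0.5, -0.2, 0.5]
grip_width: 0.06
gripper_force: 0.0
```

```bash
cat >> h.py <<'E'
def wcloud(f):
    H,W=f["z_map"].shape; fl=240/np.tan(np.radians(float(f["vfov"]))/2)
    v,u=np.mgrid[:H,:W]; a,b=u-f["cx"],v-f["cy"]; r=np.hypot(a,b)+1e-9; th=r/fl
    z=f["z_map"]; k=np.tan(th)/r
    return (np.stack([a*k*z,b*k*z,z],-1)-f["t"])@f["R"]
E
cat > k.py <<'E'
from h import *
from bench import *
import sys
f=grab_frame("wrist");np.savez(f"pics/{sys.argv[1]}.npz",**f);cv2.imwrite(f"pics/{sys.argv[1]}.png",f["frame"][:,:,::-1])
P=wcloud(f)
for k in("red","yellow"):
    m=masks(f)[k];N,L,st,c=cv2.connectedComponentsWithStats(m.astype(np.uint8))
    for i in range(1,N):
        if st[i,4]<80: continue
        p=P[(L==i)&(f["z_map"]>0)];t=np.percentile(p[:,2],97);q=p[abs(p[:,2]-t)<.004]
        r=cv2.minAreaRect((q[:,:2]*1000).astype(np.float32));print(k,c[i].round(),st[i,4],t.round(4),q.mean(0).round(4),np.round(r[0],1),np.round(r[1],1),round(r[2],1))
E
python3 k.py w5; python3 -c "
from h import *
plan([.4585,.2235,.073],np.radians(103))"
```

```text
red [198. 168.] 1868 0.1253 [0.4261 0.1304 0.1239] [426.6 129.3] [17.8 51.4] 11.1
red [324. 236.] 954 0.1108 [0.4568 0.2228 0.1096] [457.5 223. ] [38.8 12.9] 11.7
red [417. 242.] 373 0.0703 [0.4546 0.3021 0.0689] [454.9 302.6] [10.  28.3] 48.9
yellow [372. 385.] 1048 0.101 [0.5804 0.2936 0.0998] [583.3 293.3] [28. 55.] 8.2
offset [-0.0035  0.0209  0.9705] rot [-0.0006 -0.0007 -0.004 ] | tcp [0.4588 0.2205 0.2186] toolaxes y [-0.217  0.976 -0.001] z [-0.001 -0.002 -1.   ]
```

View pics/w5.png

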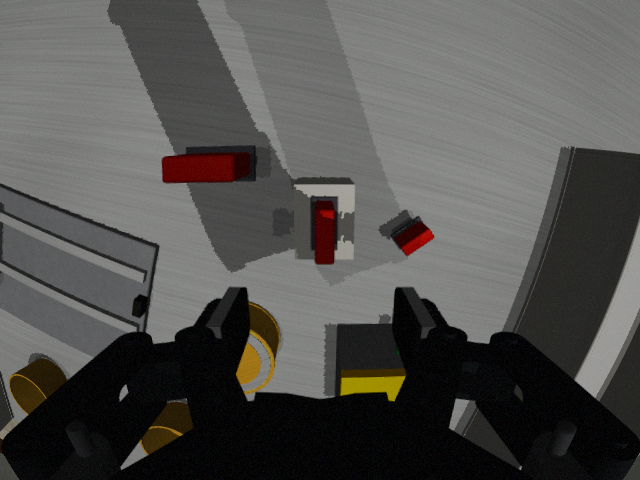

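Key grip seen at (324,233) in the white stand, at about (0.4577, 0.223) with yaw about 12°, matching the tool. I'll descend and grasp.

>>> {"method": "drive_tool", "body": {"rows": [{"offset": [0,0.018,0.25],"rotation": [0,0,0],"claw": 0.7},{"offset": [0,0.018,0.5],"rotation": [0,0,0],"claw": 0.7},{"offset": [0,0.018,0.7],"rotation": [0,0,0],"claw": 0.7},{"offset": [0,0.018,0.85],"rotation": [0,0,0],"claw": 0.7},{"offset": [0,0.018,0.95],"rotation": [0,0,0],"claw": 0.7},{"offset": [0,0.018,0.965],"rotation": [0,0,0],"claw": 0.7},{"offset": [0,0.018,0.965],"rotation": [0,0,0],"claw": 0.7},{"offset": [0,0.018,0.965],"rotation": [0,0,0],"claw": 0.4},{"offset": [0,0.018,0.965],"rotation": [0,0,0],"claw": 0.2},{"offset": [0,0.018,0.965],"rotation": [0,0,0],"claw": 0},{"offset": [0,0.018,0.965],"rotation": [0,0,0],"claw": 0},{"offset": [0,0.018,0.965],"rotation": [0,0,0],"claw": 0},{"offset": [0,0.018,0.965],"rotation": [0,0,0],"claw": 0},{"offset": [0,0.018,0.965],"rotation": [0,0,0],"claw": 0}], "force": 60}}

```text
clock: 9.97
tcp_pos: [0.459, 0.2254, 0.0756]
orientation: [-0.348, 3.121, 0.001]
contact_force: [-1.0, -1.1, 7.3]
grip_width: 0.0134
gripper_force: 58.9
```

>>> {"method": "drive_tool", "body": {"rows": [{"offset": [0,0,-0.1],"rotation": [0,0,0],"claw": 0},{"offset": [0,0,-0.25],"rotation": [0,0,0],"claw": 0},{"offset": [0,0,-0.4],"rotation": [0,0,0],"claw": 0},{"offset": [0,0,-0.55],"rotation": [0,0,0],"claw": 0},{"offset": [0,0,-0.7],"rotation": [0,0,0],"claw": 0},{"offset": [0,0,-0.85],"rotation": [0,0,0],"claw": 0},{"offset": [0,0,-0.95],"rotation": [0,0,0],"claw": 0},{"offset": [0,0,-0.95],"rotation": [0,0,0],"claw": 0},{"offset": [0,0,-0.95],"rotation": [0,0,0],"claw": 0}]}}

```text
clock: 10.72
tcp_pos: [0.4584, 0.2253, 0.2175]
orientation: [-0.348, 3.121, 0.001]
contact_force: [-0.0, 0.5, -1.1]
grip_width: 0.0133
gripper_force: 58.6
```

```bash
python3 k.py w6
python3 - <<'E'
from h import *
from bench import *
f=grab_frame("scene");np.savez("pics/s6.npz",**f)
t=grab_frame("top");np.savez("pics/t6.npz",**t)
a=np.hstack([cv2.resize(f["frame"][170:370,400:533],(399,600),interpolation=2),cv2.resize(load("w6")["frame"][140:440,220:420],(400,600),interpolation=2)]);cv2.imwrite("pics/c6.png",a[:,:,::-1])
plan([.6175,.3155,.2],np.radians(102.2))
E
```

```text
red [191. 167.] 1870 0.1252 [0.426  0.1305 0.1239] [426.4 129.2] [17.9 51.8] 11.1
red [412. 240.] 379 0.0703 [0.4545 0.302  0.0689] [454.5 302.2] [ 9.9 28.5] 47.3
red [321. 335.] 3749 0.2525 [0.4546 0.2243 0.2514] [456.2 224.6] [39.3 13.3] 12.6
yellow [341. 388.] 181 0.1009 [0.5877 0.2727 0.0997] [586.7 271.8] [21.9  9.7] 14.8
offset [-1.175   0.3557  0.1017] rot [-0.0004 -0.0012  0.0047] | tcp [0.4574 0.2246 0.2157] toolaxes y [-0.22   0.975 -0.001] z [-0.002 -0.001 -1.   ]
```

View pics/c6.png

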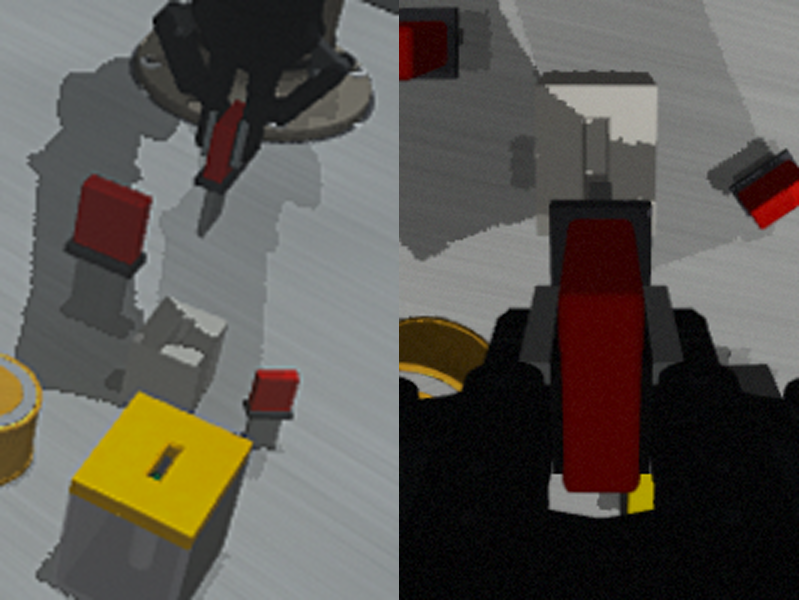

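The key is held upright and clear of the stand. Next I'll go past the slot so the wrist camera can see it unobstructed.

>>> {"method": "drive_tool", "body": {"rows": [{"offset": [-0.15,0.04,-0.03],"rotation": [0,0,0],"claw": 0},{"offset": [-0.33,0.09,-0.06],"rotation": [0,0,0],"claw": 0},{"offset": [-0.51,0.14,-0.09],"rotation": [0,0,0],"claw": 0},{"offset": [-0.69,0.18,-0.1],"rotation": [0,0,0],"claw": 0},{"offset": [-0.69,0.18,-0.1],"rotation": [0,0,0],"claw": 0}]}}

```text
clock: 11.28
tcp_pos: [0.5567, 0.2762, 0.2307]
orientation: [-0.349, 3.121, 0.001]
contact_force: [1.0, 0.6, -0.8]
grip_width: 0.0132
gripper_force: 58.6
```

>>> {"method": "drive_tool", "body": {"rows": [{"offset": [-0.18,0.04,0],"rotation": [0,0,0],"claw": 0},{"offset": [-0.36,0.09,0],"rotation": [0,0,0],"claw": 0},{"offset": [-0.54,0.14,0],"rotation": [0,0,0],"claw": 0},{"offset": [-0.69,0.18,0],"rotation": [0,0,0],"claw": 0},{"offset": [-0.69,0.18,0],"rotation": [0,0,0],"claw": 0},{"offset": [-0.69,0.18,0],"rotation": [0,0,0],"claw": 0},{"offset": [-0.69,0.18,0],"rotation": [0,0,0],"claw": 0},{"offset": [-0.69,0.18,0],"rotation": [0,0,0],"claw": 0}]}}

```text
clock: 11.95
tcp_pos: [0.6471, 0.3227, 0.2315]
orientation: [0.348, -3.121, 0.001]
contact_force: [-0.2, 0.8, -0.4]
grip_width: 0.0134
gripper_force: 58.6
```

```bash
python3 k.py w7
python3 - <<'E'
from h import *
from bench import *
print(get_obs()["tcp_pos"],get_obs()["orientation"])
f=load("w7");P=wcloud(f)
h=cv2.cvtColor(f["frame"],cv2.COLOR_RGB2HSV).astype(int)
m=(h[...,0]>22)&(h[...,0]<33)&(h[...,1]>150)&(abs(P[...,2]-.1)<.006)
# rectify: height-0.1 plane map
g=np.arange(0,.12,.0005); X,Y=np.meshgrid(.555+np.arange(0,.125,.0005),.255+np.arange(0,.12,.0005),indexing="ij")
W=np.stack([X,Y,np.full_like(X,.1)],-1)@f["R"].T+f["t"]
fl=240/np.tan(np.radians(float(f["vfov"]))/2); rr=np.hypot(W[...,0],W[...,1]); th=np.arctan2(rr,W[...,2])
u=W[...,0]/rr*th*fl+f["cx"];v=W[...,1]/rr*th*fl+f["cy"]
im=cv2.remap(f["frame"],u.astype(np.float32),v.astype(np.float32),1)
cv2.imwrite("pics/rect7.png",im[:,:,::-1])
hh=cv2.cvtColor(im,cv2.COLOR_RGB2HSV).astype(int)
s=(hh[...,2]<255)&~((hh[...,0]>22)&(hh[...,0]<33)&(hh[...,1]>150))
N,L,st,c=cv2.connectedComponentsWithStats(s.astype(np.uint8))
for i in range(1,N):
    if st[i,4]>100:
        q=np.argwhere(L==i)*.5+[555,255];r=cv2.minAreaRect(q.astype(np.float32));print(st[i,4],np.round(r[0],1),np.round(r[1],1),round(r[2],1))
cv2.imwrite("pics/c7.png",np.hstack([cv2.resize(im,(400,417)),cv2.resize(f["frame"][110:422,170:470],(400,417))])[:,:,::-1])
E
```

```text
red [342.   3.] 150 0.0701 [0.4618 0.2986 0.0687] [461.8 301. ] [ 9.2 20.1] 21.2
red [321. 335.] 3821 0.2664 [0.6433 0.3217 0.2652] [645.  322.1] [39.5 13.3] 12.8
yellow [332. 165.] 7285 0.101 [0.5972 0.32   0.0997] [617.5 315.2] [100.1  78.3] 12.0
[0.64732668 0.32276519 0.23186381] [ 3.47931090e-01 -3.12129970e+00  6.18475951e-04]
42675 [617.2 314.8] [124.5 119.5] -0.0
```

View pics/c7.png

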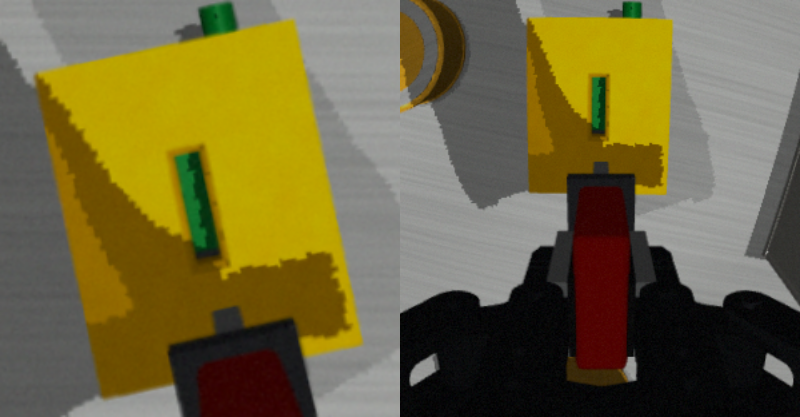

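```bash
cat > s.py <<'E'
from h import *
import sys
f=load(sys.argv[1]);P=wcloud(f)
c=-f["R"].T@f["t"]
d=P-c; Q=c+d*((.1-c[2])/d[...,2])[...,None]   # ray hits with plate plane
m=(P[...,2]<.0975)&(np.hypot(Q[...,0]-.6175,Q[...,1]-.315)<.026)&(f["z_map"]>0)
q=Q[m][:,:2]*1000; r=cv2.minAreaRect(q.astype(np.float32)); print("slot",m.sum(),q.mean(0).round(2),np.round(r[0],2),np.round(r[1],2),r[2])
y=P[200:262,300:345].reshape(-1,3); z=P[200:262,300:345,2]
for v in range(220,250): print(v," ".join(f"{a*1000:.0f}" for a in P[v,306:336,2]))
for v in (232,234,236):
  print(P[v,314:328].round(4)[:,:2].tolist())
E
python3 s.py w7
```

```text
slot 487 [617.06 314.15] [614.13 316.54] [32.62 33.06] 43.17234802246094
220 99 100 100 100 99 101 100 99 100 100 100 100 100 100 99 100 100 100 99 99 100 100 99 100 101 101 100 99 100 100
221 100 100 101 100 100 100 101 99 99 101 99 99 100 99 101 98 100 100 99 100 99 100 100 100 101 100 100 100 99 100
222 100 99 100 100 99 100 98 99 99 100 100 100 100 99 100 100 100 98 99 100 100 99 101 99 100 100 99 100 100 99
223 100 99 99 100 99 100 100 99 100 100 100 99 100 100 99 100 100 100 99 99 100 100 99 99 99 100 100 99 101 101
224 99 99 99 100 99 97 100 100 100 100 99 101 100 99 101 100 99 99 100 100 100 100 100 100 99 99 101 100 99 98
225 100 100 100 101 101 100 100 100 99 100 98 100 101 100 99 100 101 100 99 99 100 99 100 100 99 101 99 99 100 100
226 101 100 99 99 99 99 99 100 100 100 100 100 100 98 99 100 100 100 99 99 99 99 100 100 99 100 100 101 99 100
227 99 100 99 101 100 100 99 101 100 99 99 100 100 100 99 100 100 99 100 100 99 98 100 99 100 100 99 101 99 101
228 99 100 100 100 100 99 99 99 99 100 100 100 100 99 100 100 100 99 100 100 100 99 100 100 98 101 100 99 99 100
229 100 10
[... 2831 characters left out ...]
298, 0.3172], [0.6301, 0.3178], [0.6291, 0.3182], [0.6294, 0.3188], [0.6295, 0.3193], [0.6293, 0.3198], [0.6289, 0.3203], [0.6288, 0.3208], [0.6288, 0.3213], [0.6489, 0.3279]]
[[0.6524, 0.3186], [0.6299, 0.3157], [0.63, 0.3162], [0.6299, 0.3167], [0.6297, 0.3172], [0.6298, 0.3178], [0.6292, 0.3182], [0.6296, 0.3188], [0.6292, 0.3192], [0.6292, 0.3198], [0.6292, 0.3203], [0.6289, 0.3208], [0.6286, 0.3212], [0.6504, 0.3282]]s.py:5: RuntimeWarning: divide by zero encountered in divide
  d=P-c; Q=c+d*((.1-c[2])/d[...,2])[...,None]   # ray hits with plate plane
s.py:5: RuntimeWarning: invalid value encountered in multiply
  d=P-c; Q=c+d*((.1-c[2])/d[...,2])[...,None]   # ray hits with plate plane
```

```bash
cat > s2.py <<'E'
from h import *
import sys
np.seterr(all="ignore")
f=load(sys.argv[1]);P=wcloud(f);c=-f["R"].T@f["t"]
d=P-c; Q=c+d*((.1-c[2])/d[...,2])[...,None]
m=(P[...,2]<.096)&(P[...,2]>.05)&(np.hypot(Q[...,0]-.6175,Q[...,1]-.315)<.024)&(f["z_map"]>0)
N,L,st,_=cv2.connectedComponentsWithStats(m.astype(np.uint8));i=1+st[1:,4].argmax();m=L==i
q=Q[m][:,:2]*1000
for a in(12.0,):
    R=np.array([[np.cos(np.radians(a)),np.sin(np.radians(a))],[-np.sin(np.radians(a)),np.cos(np.radians(a))]])
    w=q@R.T; lo=np.percentile(w,1,0);hi=np.percentile(w,99,0); print(m.sum(),"size",hi-lo,"ctr",((lo+hi)/2)@R, "mean",q.mean(0)); r=cv2.minAreaRect(q.astype(np.float32));print(r)
E
python3 s2.py w7; python3 -c "
from h import *
plan([.6195,.3155,.18],np.radians(102.1))"
```

```text
388 size [28.43933343  6.90714079] ctr [615.24057255 313.7777432 ] mean [615.18699671 313.74131485]
((615.244873046875, 313.7520446777344), (28.43339729309082, 6.720117568969727), 12.637801170349121)
offset [ 0.1913 -0.0063  0.346 ] rot [-0.0001 -0.0005  0.0054] | tcp [0.6473 0.3228 0.2319] toolaxes y [-0.22   0.975 -0.   ] z [-0.001 -0.    -1.   ]
```

Wrist view: slot at about (617.5,314.4) mm and blade centre at about (645.0,322.0) mm in the same camera frame. I'll move above the slot.

>>> {"method": "drive_tool", "body": {"rows": [{"offset": [0.06,-0.003,0],"rotation": [0,0,0],"claw": 0},{"offset": [0.13,-0.007,0],"rotation": [0,0,0],"claw": 0},{"offset": [0.19,-0.01,0.1],"rotation": [0,0,0.003],"claw": 0},{"offset": [0.19,-0.01,0.25],"rotation": [0,0,0.003],"claw": 0},{"offset": [0.19,-0.01,0.38],"rotation": [0,0,0.003],"claw": 0},{"offset": [0.19,-0.01,0.42],"rotation": [0,0,0.003],"claw": 0},{"offset": [0.19,-0.01,0.42],"rotation": [0,0,0.003],"claw": 0},{"offset": [0.19,-0.01,0.42],"rotation": [0,0,0.003],"claw": 0},{"offset": [0.19,-0.01,0.42],"rotation": [0,0,0.003],"claw": 0}]}}

```text
clock: 12.75
tcp_pos: [0.6216, 0.316, 0.1707]
orientation: [-0.338, 3.121, 0.002]
contact_force: [0.1, 0.6, -1.8]
grip_width: 0.013
gripper_force: 58.6
```

```bash
python3 k.py w8
python3 - <<'E'
from h import *
from bench import *
print(get_obs()["tcp_pos"],get_obs()["contact_force"])
f=load("w8");s=grab_frame("scene");np.savez("pics/s8.npz",**s)
a=np.hstack([cv2.resize(f["frame"][170:260,280:360],(400,450),interpolation=2),cv2.resize(s["frame"][270:360,405:485],(400,450),interpolation=2)])
cv2.imwrite("pics/c8.png",a[:,:,::-1])
P=wcloud(f)
b=P[232:239,310:335].reshape(-1,3); b=b[(b[:,2]>.106)&(b[:,2]<.14)];print("blade end",b.mean(0),b.min(0),b.max(0))
E
```

```text
red [347.   5.] 275 0.0703 [0.461  0.2989 0.0688] [458.1 300.1] [ 9.9 21.4] 47.8
red [321. 335.] 3820 0.2056 [0.6176 0.315  0.2045] [619.5 315.3] [40.  13.3] 12.4
yellow [346. 193.] 5510 0.101 [0.5829 0.3225 0.0997] [588.6 317.9] [45.5 60.9] 12.0
[0.62169079 0.31608037 0.17079468] [-0.87691513  0.79222879 -1.23020874]
blade end [0.6042254  0.31212184 0.12366273] [0.60318931 0.30920579 0.11620512] [0.60530946 0.3150492  0.13086631]
```

View pics/c8.png

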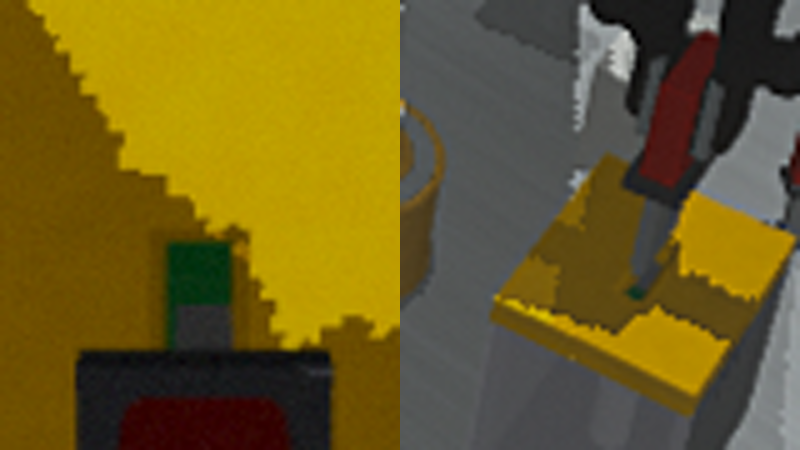

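Blade (crop u≈204) and slot (u≈200) are nearly in line. A correction of about 2.5 mm toward the robot and 0.5 mm toward −y is needed. I'll shift, then enter gently.

>>> {"method": "drive_tool", "body": {"rows": [{"offset": [0.008,-0.004,0],"rotation": [0,0,0],"claw": 0},{"offset": [0.017,-0.004,0],"rotation": [0,0,0],"claw": 0},{"offset": [0.017,-0.004,0],"rotation": [0,0,0],"claw": 0},{"offset": [0.017,-0.004,0],"rotation": [0,0,0],"claw": 0},{"offset": [0.017,-0.004,0.02],"rotation": [0,0,0],"claw": 0},{"offset": [0.017,-0.004,0.04],"rotation": [0,0,0],"claw": 0},{"offset": [0.017,-0.004,0.06],"rotation": [0,0,0],"claw": 0},{"offset": [0.017,-0.004,0.08],"rotation": [0,0,0],"claw": 0},{"offset": [0.017,-0.004,0.09],"rotation": [0,0,0],"claw": 0},{"offset": [0.017,-0.004,0.09],"rotation": [0,0,0],"claw": 0},{"offset": [0.017,-0.004,0.09],"rotation": [0,0,0],"claw": 0}]}}

```text
clock: 13.77
tcp_pos: [0.6184, 0.3145, 0.1554]
orientation: [0.339, -3.123, 0.0]
contact_force: [0.2, 0.1, -2.4]
grip_width: 0.013
gripper_force: 58.6
```

```bash
python3 k.py w9
python3 - <<'E'
from h import *
from bench import *
o=get_obs();print(o["clock"],o["tcp_pos"],o["contact_force"],o["moment"])
f=load("w9");P=wcloud(f)
b=P[230:240,310:335].reshape(-1,3); b=b[(b[:,2]>.106)&(b[:,2]<.13)];print("blade end",b.mean(0) if len(b) else None)
E
```

```text
red [349.   4.] 216 0.0701 [0.4626 0.2981 0.0688] [462.5 300.2] [ 8.5 19. ] 20.1
red [321. 335.] 3821 0.1902 [0.6145 0.3135 0.1891] [616.2 313.9] [39.7 13.3] 12.3
yellow [351. 199.] 4958 0.1009 [0.5802 0.3228 0.0997] [586.  318.7] [40.3 58.3] 12.1
13.8167 [0.61844267 0.31454705 0.15551417] [-0.37038505 -0.03591143 -1.11769105] [-0.03801866  0.02347042  0.00251783]
blade end [0.60090425 0.3105232  0.11138834]
```

>>> {"method": "drive_tool", "body": {"rows": [{"offset": [-0.005,0,0],"rotation": [0,0,0],"claw": 0},{"offset": [-0.005,0,0],"rotation": [0,0,0],"claw": 0},{"offset": [-0.005,0,0.02],"rotation": [0,0,0],"claw": 0},{"offset": [-0.005,0,0.04],"rotation": [0,0,0],"claw": 0},{"offset": [-0.005,0,0.06],"rotation": [0,0,0],"claw": 0},{"offset": [-0.005,0,0.06],"rotation": [0,0,0],"claw": 0}]}}

```text
clock: 14.32
tcp_pos: [0.6186, 0.3144, 0.1455]
orientation: [0.339, -3.122, 0.001]
contact_force: [-1.0, -0.3, -1.5]
grip_width: 0.0135
gripper_force: 58.6
```

No contact force. The full blade section is in the slot, so I'll continue to the pad.

>>> {"method": "drive_tool", "body": {"rows": [{"offset": [0,0,0.02],"rotation": [0,0,0],"claw": 0},{"offset": [0,0,0.04],"rotation": [0,0,0],"claw": 0},{"offset": [0,0,0.06],"rotation": [0,0,0],"claw": 0},{"offset": [0,0,0.08],"rotation": [0,0,0],"claw": 0},{"offset": [0,0,0.1],"rotation": [0,0,0],"claw": 0},{"offset": [0,0,0.12],"rotation": [0,0,0],"claw": 0},{"offset": [0,0,0.14],"rotation": [0,0,0],"claw": 0},{"offset": [0,0,0.16],"rotation": [0,0,0],"claw": 0},{"offset": [0,0,0.175],"rotation": [0,0,0],"claw": 0},{"offset": [0,0,0.175],"rotation": [0,0,0],"claw": 0},{"offset": [0,0,0.175],"rotation": [0,0,0],"claw": 0},{"offset": [0,0,0.175],"rotation": [0,0,0],"claw": 0},{"offset": [0,0,0.175],"rotation": [0,0,0],"claw": 0},{"offset": [0,0,0.175],"rotation": [0,0,0],"claw": 0}]}}

```text
clock: 15.48
tcp_pos: [0.6193, 0.3147, 0.1205]
orientation: [-0.339, 3.123, 0.0]
contact_force: [-2.6, -1.4, 4.4]
grip_width: 0.0131
gripper_force: 59.4
```

```bash
python3 k.py w10
python3 - <<'E'
from h import *
from bench import *
s=grab_frame("scene")
o=get_obs();print(o["clock"],o["tcp_pos"],o["contact_force"],o["moment"],o["gripper_force"])
N,L,st,c=cv2.connectedComponentsWithStats(masks(s)["red"].astype(np.uint8));print([(c[i].round(1),st[i,4]) for i in range(1,N)])
f=load("w10");P=wcloud(f)
for v in range(228,252,2): print(v,P[v,310:332,2].mean().round(4))
E
```

```text
red [321. 335.] 3810 0.1554 [0.6154 0.3138 0.1544] [617.2 314.1] [39.9 13.3] 12.2
yellow [357. 193.] 3162 0.1009 [0.5727 0.3212 0.0996] [577.6 318.8] [24.  54.2] 11.7
yellow [397. 228.] 145 0.1012 [0.5844 0.3426 0.0997] [583.9 342.6] [13.2  6.8] 64.5
yellow [381. 252.] 84 0.1009 [0.597  0.3383 0.0998] [597.  338.8] [6.1 7.4] 65.1
15.5833 [0.61924212 0.31472021 0.12045863] [-0.64312944 -1.13241361  4.2898885 ] [-0.224231    0.39101341 -0.00295724] 59.40353572368622
[(array([279. , 180.5]), np.int32(2)), (array([294.7, 207.3]), np.int32(3)), (array([436.7, 242.6]), np.int32(517)), (array([455.4, 311.6]), np.int32(206)), (array([492.3, 303.2]), np.int32(60))]
228 0.0998
230 0.0995
232 0.0997
234 0.0995
236 0.0994
238 0.0997
240 0.1054
242 0.1087
244 0.1105
246 0.1106
248 0.1106
250 0.1134
```

Tip is about 40 mm below the mouth, and the dot is still in place. I'll add 2.5 mm of margin, let it settle and hand in.

>>> {"method": "drive_tool", "body": {"rows": [{"offset": [0,0,0.008],"rotation": [0,0,0],"claw": 0},{"offset": [0,0,0.017],"rotation": [0,0,0],"claw": 0},{"offset": [0,0,0.017],"rotation": [0,0,0],"claw": 0},{"offset": [0,0,0.017],"rotation": [0,0,0],"claw": 0},{"offset": [0,0,0.017],"rotation": [0,0,0],"claw": 0},{"offset": [0,0,0.017],"rotation": [0,0,0],"claw": 0},{"offset": [0,0,0.017],"rotation": [0,0,0],"claw": 0},{"offset": [0,0,0.017],"rotation": [0,0,0],"claw": 0}]}}

```text
clock: 16.25
tcp_pos: [0.6193, 0.3147, 0.1178]
orientation: [-0.339, 3.123, 0.0]
contact_force: [-1.5, -0.7, 4.0]
grip_width: 0.0137
gripper_force: 59.4
```

```bash
python3 k.py w11|head -1
python3 - <<'E'
from bench import *
o=get_obs();print(o["tcp_pos"],o["contact_force"],o["gripper_force"],abs(o["qvel"]).max())
if o["gripper_force"]>40 and o["tcp_pos"][2]<.1215: print(hand_in())
E
```

```text
red [321. 335.] 3815 0.1527 [0.6154 0.3138 0.1516] [617.3 314.1] [40.1 13.3] 12.5
[0.61924647 0.31477301 0.11779775] [-1.45688175 -0.91130283  4.58577833] 59.44316267967224 0.0013063705957874613
the job is handed in; nothing more can be done
None
```

The job is handed in at about 16 s of the 64 s allowed, with no verdict returned: by my camera measurements the red dot is within a few mm of under the needle, and the key is still gripped (59 N) with its tip about 42 mm down the slot, pressing the pad about 12 mm.

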